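# Put the rinsed grate back in the drip tray

### The arm

A 6-joint arm with a two-finger parallel gripper is mounted at the origin on the work surface. World frame = base frame: x ahead of the robot, y to its left, z up, the work surface at z = 0. Lengths are in m, angles in degrees, forces in N, time in s.
With the tool pointing down it reaches from about 0.3 to 0.75 m from the base axis. Payload 8.5 kg.
Tool frame: the origin (TCP) lies between the finger pads; the fingertips stand 17 mm ahead of it and the grasp point (between the pads) lies 2 mm behind it; z points along the fingers, y is the direction in which the jaws open and shut (so a half turn about z gives the same grasp; the last joint's range is limited). The gripper opens to 85 mm and grips with 20 to 120 N. Pads are 22 mm wide; open, the fingers measure 114 mm over their backs; the gripper's body (76 mm by 85 mm) begins 54 mm behind the grasp point. The pads swing forward as they close: fully open they stand 13 mm farther back than shut.
Start: joints at [-77.653, 21.807, 74.336, -0, 83.858, -12.336], TCP at [0.23, -0.5, 0.226] pointing down, gripper open.
Joint ranges: [-178.18, 178.18], [-50.72, 133.34], [12.68, 142.11], [-81.47, 261.47], [9.98, 163.14], [-165.26, 165.26]. Speed limits (degrees/s): [136.94, 136.94, 180, 180, 180, 180].

### API

Orientations are given as a 3x3 rotation matrix whose columns are the frame's x, y, z axes.
In Python, from rig import readout, eyes, env gives the robot as it stands.
- The arm moves only by the tool arm_command, never from a script. Its argument "rows" is text: rows parted by semicolons, each of 7 numbers parted by spaces: the closure, from 0 (fully open) to 1 (shut), then the shift along the tool's x, y, z in mm, then the turn, a rotation vector about the tool's x, y, z in degrees. In form: grip dx dy dz rx ry rz; .... A call has 1 to 5 rows; each row shifts and turns the commanded pose from where the row before left it, along the tool's axes as they then stand; what a row does not reach is not made up. A row lasts 1/12 s, in which the tool goes at most 41.7 mm and 7.16 degrees, less where a joint would pass 70% of its speed; a pose out of reach is approached as far as the arm can. A call with a gripper value outside its range is refused whole. The fingers move at their own pace and stop on an object; "squeeze" is the grip in N (left out, the last holds). Time passes only in rows, so rows that do not move let the fingers close. It gives the time, the measured TCP pose, the force and the opening at its end, in the units of the state.
- readout.observe(): the state, without advancing time (a new reading comes with each control period).
- eyes.get_image(name): name is "scene" or "top" or "wrist"; returns the picture (420x560x3 uint8, red, green, blue); there is no depth.
- eyes.camera_model(name): a dict with "mtx" (3x3 intrinsics, pixels), "view" (4x4, takes a point from world to camera coordinates). Camera axes: x right, y up, looking along -z (the intrinsics and any distortion apply to the point x, -y, -z); pixel columns grow to the right and rows downward; lengths in m; the calibration is good to about 2 mm. A picture is of the moment at which its call begins: read the wrist's pose just before it. camera_model takes no time and is no camera call; for the wrist camera it gives the pose at the moment of the call.
- env.close_job(): hands the job in, once; it reports no verdict.
The state is a dict: "time_s": time; "q": joint angles; "qvel": joint speeds; "joint_efforts": joint torques, N m; "position": TCP position; "tool_rot": TCP orientation; "ft_force": force on the tool from outside, world axes, zero at the start; "wrist_torque": the same for the moment, N m; "grip_width": finger opening in m.
Only numpy, scipy, OpenCV 4.12 (cv2) and the standard library are available. Lean on these libraries where they do the work, as an engineer would, in place of code of your own. Each camera call takes 0.05 s, during which the arm holds its last target. There are 200 camera calls.

### The job

The thin steel grate of the white drip tray has been rinsed and lies flat on the wet stone by the sink: hold it down lightly with a fingertip and edge it out flat over the sink rim until enough overhangs to pinch it by its two long sides. Then lift it off and lay it gently in the drip tray, still in the grip as it goes down, with the pinched end at the cut-away end of the tray, until it lies flush on its ledge all round, and let go. Press it only lightly on the stone, do not scrape the stone with the fingers, do not let the grate fall into the sink, and leave everything else where it stands.

Things in the scene. Friction and masses are not known exactly. Their poses are not given: they have to be found in the camera images.
- worktop: fixed black polished stone worktop, top at z = 0, wet (steel slides on it with friction about 0.35), with a steel sink: the opening x = -300 to 0, y = -220 to 300 mm, 190 deep. Origin: middle of the straight sink rim farther from the robot, on the top face; x points away from the sink, y along the rim. A 330 mm tall tap stands by the sink's left corner next to the robot.
- grate: loose flat stainless drip grate, 160 mm (its x) by 60 (its y) by 3 mm, 0.12 to 0.21 kg, its gaps too narrow for a finger. Origin: centre of its underside. It starts flat on the worktop, long side roughly square to the sink rim, near end (-x) 20 to 70 mm back from the rim. A press of 5 to 10 N by a fingertip is plenty to drag it along; 20 N is too hard on the stone.
- grate_near (a point): middle of the underside edge of the grate's near end (grate x = -80 mm), the end that goes out over the sink
- grate_far (a point): middle of the underside edge of the grate's far end (grate x = +80 mm)
- drip_tray: fixed white drip tray, 184 (its x) by 84 by 21.5 mm high, left or right of the grate. Origin: centre of its underside. Its top opening, 165 by 65 mm, takes the grate with 2.5 mm play all round; a ledge inside, 18 mm above the origin, carries it, its top then flush with the rim to 1 mm.
- tray_notch (a point): middle of the tray's cut-away end, 18 mm above its underside, at tray x = -60 mm: here, from x = -82 to -37 mm, both long walls and ledges are cut away down to the 5 mm floor, so that the two fingers holding the grate find room; the end wall at x = -83 mm stands
- soap_dish: fixed blue ceramic soap dish with a bar of soap, 130 by 90 by 34 mm, origin under its centre; it stands on the side where the drip tray is not
- peg_bin: fixed grey clothes-peg bin, 100 mm (its x) by 140 mm (its y) by 50 mm high with pegs standing to 60 mm, origin under its centre, 5 to 15 mm behind the grate's far end: no room for a finger between
- pump_green: loose green pump bottle, 68 mm across, 205 mm tall with its pump; origin under its centre
- pump_amber: loose amber pump bottle, 72 mm across, 190 mm tall with its pump; origin under its centre
- softener: loose white softener bottle, 76 mm across, 190 mm tall; origin under its centre
- powder_jar: loose glass powder jar with a wooden lid, 84 mm across, 110 mm tall; origin under its centre
- scrub_brush: loose wooden scrubbing brush lying bristles down, 130 by 50 by 42 mm; origin under its middle
- dosing_cup: loose small blue dosing cup, 60 mm across, 50 mm tall; origin under its centre
Not all that is in view belongs to the job. Of the things that look like the grate, take the one that is farthest to the robot's right at the start. Of the things that look like the drip_tray, the smaller one is meant.

How it is judged:
By the outcome, as a careful person would: the job done as asked, in the order asked, and still so for the second after the job is handed in, with the robot touching nothing.
It also fails if it takes over 54 s, if anything falls off the work surface, if the arm or the gripper's body presses on something with over 40 N, if the wrist force passes 120 N, or if a joint passes its speed limit or range.

## Working session

There is one attempt and no reset: what is moved stays moved. The work goes in short steps, Python scripts to look and compute and a tool call to move; the robot and the scene stay as the last step left them, time stands still between calls to the robot, and variables do not carry over. Pictures are saved under pics/ and viewed, about 8 in all and at most 12, crops included, and the job is handed in when it is done.

Besides the shell and the picture viewer there is one more tool, called after "Request:" as name(argument=value, ...) on one line, values as JSON. arm_command: Moves the arm, as the interface text tells. Its arguments: {"type":"object","properties":{"rows":{"type":"string"},"squeeze":{"type":"number"}},"required":["rows"]}

```bash
ls; mkdir -p pics; python3 - <<'E'
from rig import readout, eyes, env
import cv2
s=readout.observe(); print(s)
for n in("top","scene"):
    im=eyes.get_image(n); cv2.imwrite(f"pics/{n}0.png",im[:,:,::-1]); c=eyes.camera_model(n); print(n,c)
E
```

```text
pics
{'time_s': 0.0, 'q': array([-7.76527094e+01,  2.18403534e+01,  7.43854860e+01,  1.58922065e-03,
        8.38578226e+01, -1.23373372e+01]), 'qvel': array([-0.03223332, -0.00347904,  0.03859794,  0.02530939,  0.01712132,
        0.02036525]), 'joint_efforts': array([-7.64628148e-04, -4.48467457e+01, -2.31280231e+01, -1.98432772e-04,
        4.76850400e-03,  4.60029327e-06]), 'position': array([ 0.22961746, -0.49944191,  0.22551344]), 'tool_rot': array([[ 9.08621553e-01,  4.17620392e-01, -2.85299653e-04],
       [ 4.17620352e-01, -9.08620488e-01,  1.43230020e-03],
       [ 3.38928661e-04, -1.42056578e-03, -9.99998934e-01]]), 'ft_force': array([ 0.76376411,  0.3148263 , -0.46905465]), 'wrist_torque': array([-0.04246921,  0.03600004,  0.00086048]), 'grip_width': 0.08568309878610583}
top {'mtx': array([[382.26994494,   0.        , 272.05291331],
       [  0.        , 382.26994494, 212.35005087],
       [  0.        ,   0.        ,   1.        ]]), 'view': array([[-0.01460383, -0.99956227,  0.02572916, -0.10921379],
       [ 0.99870918, -0.01332975,  0.04901313, -0.56255206],
       [-0.04864871,  0.02641173,  0.99846669, -1.29172749],
       [ 0.        ,  0.        ,  0.        ,  1.        ]])}
scene {'mtx': array([[497.85514747,   0.        , 273.90275443],
       [  0.        , 497.85514747, 208.91815626],
       [  0.        ,   0.        ,   1.        ]]), 'view': array([[-0.4978976 ,  0.86719036,  0.00888063,  0.36831506],
       [-0.73226955, -0.42587493,  0.53142436,  0.33901932],
       [ 0.46462812,  0.25809189,  0.8470592 , -2.00436766],
       [ 0.        ,  0.        ,  0.        ,  1.        ]])}
```

View pics/top0.png

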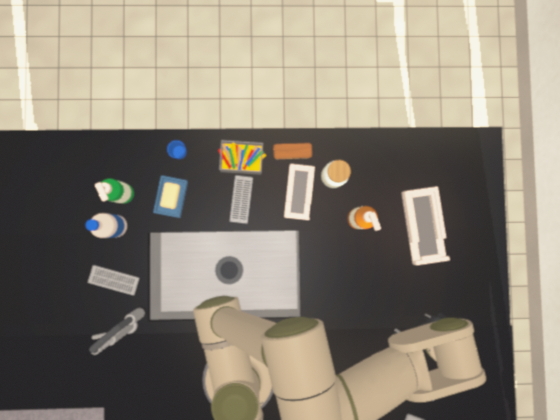

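View pics/scene0.png

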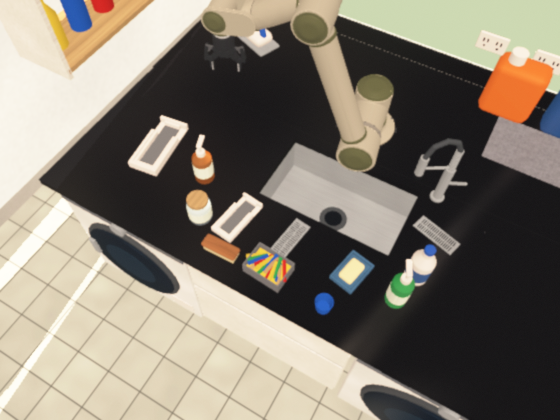

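Top view: the grate candidates are (241,199), in front of the peg bin and farthest right, and (113,280), the left decoy. The tray candidates are (299,191), the smaller one, and (425,226), the larger one. I choose the grate at (241,199) and the tray at (299,191), and check both in a close crop.

```bash
cat > h.py <<'E'
import numpy as np, cv2
from rig import readout, eyes
def proj(c,P):
    P=np.atleast_2d(P); p=P@c['view'][:3,:3].T+c['view'][:3,3]; p=p*[1,-1,-1]; q=p@c['mtx'].T; return q[:,:2]/q[:,2:]
def unproj(c,uv,z):
    uv=np.atleast_2d(uv).astype(float); R=c['view'][:3,:3]; o=-R.T@c['view'][:3,3]
    d=(np.c_[uv,np.ones(len(uv))]@np.linalg.inv(c['mtx']).T*[1,-1,-1])@R
    return o+d*((z-o[2])/d[:,2:])
def shot(n,f):
    c=eyes.camera_model(n); im=eyes.get_image(n); cv2.imwrite(f"pics/{f}.png",im[:,:,::-1]); return im,c
E
python3 - <<'E'
from h import *
im=cv2.imread("pics/top0.png"); c=eyes.camera_model("top")
a=cv2.resize(im[130:250,145:335],None,fx=4,fy=4,interpolation=cv2.INTER_CUBIC); 
cs=eyes.camera_model("scene"); s=cv2.imread("pics/scene0.png")
b=cv2.resize(s[185:285,200:390],None,fx=4,fy=4,interpolation=cv2.INTER_CUBIC)[:400]
cv2.imwrite("pics/c0.png",cv2.resize(np.vstack([a,b]),None,fx=.68,fy=.68))
g=cv2.cvtColor(im,cv2.COLOR_BGR2GRAY)
print("rim",unproj(c,[[151,232],[298,231]],0).round(4).tolist())
m=np.zeros_like(g); m[174:226,226:256]=g[174:226,226:256]>70
p=np.argwhere(m)[:,::-1]; r=cv2.minAreaRect(p.astype(np.float32)); W=unproj(c,cv2.boxPoints(r),.003); print("grate",r,W.round(4).tolist())
m=np.zeros_like(g); m[160:224,280:318]=g[160:224,280:318]>150
p=np.argwhere(m)[:,::-1]; r=cv2.minAreaRect(p.astype(np.float32)); W=unproj(c,cv2.boxPoints(r),.0215); print("tray",r,W.round(4).tolist())
E
```

```text
rim [[0.4999, 0.2979, 0.0], [0.496, -0.2062, 0.0]]
grate ((240.5, 199.5), (51.0, 29.0), 90.0) [[0.6964, 0.0399, 0.003], [0.6953, -0.0602, 0.003], [0.5188, -0.0581, 0.003], [0.5202, 0.0415, 0.003]]
tray ((299.0233154296875, 191.44894409179688), (25.709993362426758, 54.58047103881836), 6.115502834320068) [[0.5436, -0.1551, 0.0215], [0.7294, -0.178, 0.0215], [0.7191, -0.2657, 0.0215], [0.5331, -0.2421, 0.0215]]
```

View pics/c0.png

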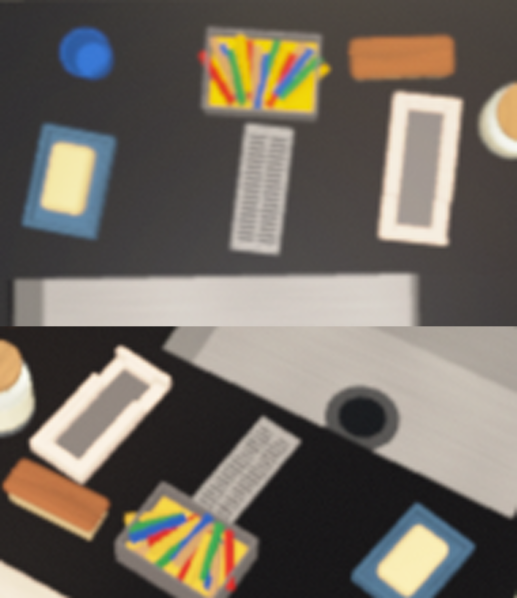

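The crop shows the tray's cut-away end facing the sink (scene crop, upper right at about (150,360)). The grate and the small tray both point about 7° off world x. The chosen grate stands in front of the peg bin, so the choice is consistent. I move over it for close measurement.

Request:
arm_command(rows="1 35 -18 0 0 0 0;1 35 -18 0 0 0 0;1 35 -18 0 0 0 0;1 35 -18 0 0 0 0;1 35 -18 0 0 0 0")

```text
time_s: 0.52
position: [0.3518, -0.3431, 0.2259]
tool_rot: [[0.909, 0.417, -0.0], [0.417, -0.909, 0.001], [-0.0, -0.001, -1.0]]
ft_force: [0.8, -1.3, -1.1]
grip_width: 0.0256
```

Request:
arm_command(rows="1 35 -18 0 0 0 0;1 35 -18 0 0 0 0;1 35 -18 0 0 0 0;1 35 -18 0 0 0 0;1 35 -18 0 0 0 0")

```text
time_s: 0.93
position: [0.4733, -0.1882, 0.226]
tool_rot: [[0.909, 0.418, -0.0], [0.418, -0.909, 0.0], [-0.0, -0.0, -1.0]]
ft_force: [-0.1, 0.3, -0.8]
grip_width: -0.0001
```

Request:
arm_command(rows="1 35 -18 0 0 0 0;1 35 -18 0 0 0 0;1 35 -18 0 0 0 0;1 35 -18 0 0 0 0;1 0 0 0 0 0 6.3")

```text
time_s: 1.35
position: [0.5722, -0.061, 0.2253]
tool_rot: [[0.947, 0.321, 0.0], [0.321, -0.947, 0.002], [0.001, -0.002, -1.0]]
ft_force: [-0.2, -0.0, -0.2]
grip_width: -0.0003
```

Request:
arm_command(rows="1 0 0 0 0 0 6.3;1 0 0 0 0 0 6.3;1 0 0 0 0 0 6.3;1 0 0 0 0 0 6.3;1 0 0 0 0 0 0")

```text
time_s: 1.77
position: [0.5695, -0.066, 0.2257]
tool_rot: [[0.992, -0.122, -0.001], [-0.122, -0.992, 0.0], [-0.001, -0.0, -1.0]]
ft_force: [0.4, 0.2, -0.9]
grip_width: -0.0002
```

```bash
python3 - <<'E'
from h import *
im,c=shot("wrist","w1"); print(c['mtx'].round(1).tolist(), c['view'].round(3).tolist())
np.save("w1c.npy",c,allow_pickle=True)
E
```

```text
[[329.9, 0.0, 283.7], [0.0, 329.9, 207.7], [0.0, 0.0, 1.0]] [[-0.123, -0.992, -0.001, 0.005], [0.959, -0.118, -0.259, -0.519], [0.257, -0.033, 0.966, -0.526], [0.0, 0.0, 0.0, 1.0]]
```

View pics/w1.png

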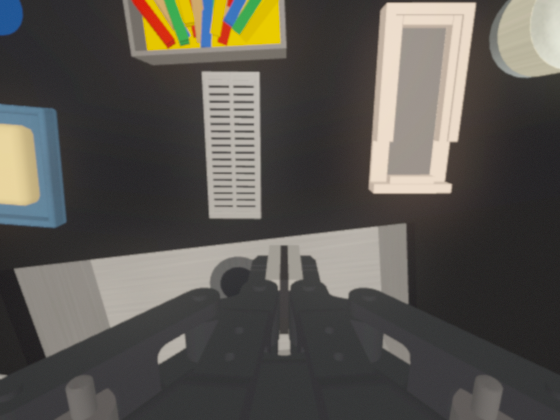

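The wrist view shows the grate with corners (203,73), (259,73), (262,218), (209,218). The tray is at (370–472, 6–192), with its notch and end wall at the bottom, around (410,186). The rim runs along the line (20,270)–(405,225). I rectify the image to metric planes and measure.

```bash
cat >> h.py <<'E'
def rect(im,c,z,x0,x1,y0,y1,s=2000):
    # metric top view: u along -y (left=+y), v along -x
    n=int((y1-y0)*s); m=int((x1-x0)*s)
    Wc=np.array([[x1,y1,z],[x1,y0,z],[x0,y0,z],[x0,y1,z]]); 
    H=cv2.getPerspectiveTransform(proj(c,Wc).astype(np.float32),np.float32([[0,0],[n,0],[n,m],[0,m]]))
    return cv2.warpPerspective(im,H,(n,m))
def blob(g,th,x1,y1,s=2000):
    m=cv2.morphologyEx((g>th).astype(np.uint8),cv2.MORPH_CLOSE,np.ones((15,15)))
    k,l,st,_=cv2.connectedComponentsWithStats(m); i=1+np.argmax(st[1:,4])
    p=np.argwhere(l==i)[:,::-1].astype(np.float32); B=cv2.boxPoints(cv2.minAreaRect(p)); 
    W=np.c_[x1-B[:,1]/s,y1-B[:,0]/s]; ctr=W.mean(0)
    e=W[1]-W[0],W[2]-W[1]; e=max(e,key=np.linalg.norm); e=e*np.sign(e[0])
    return ctr, np.degrees(np.arctan2(e[1],e[0])), sorted([np.linalg.norm(W[1]-W[0]),np.linalg.norm(W[2]-W[1])]), m
E
python3 - <<'E'
from h import *
im=cv2.imread("pics/w1.png"); g=cv2.cvtColor(im,cv2.COLOR_BGR2GRAY); c=np.load("w1c.npy",allow_pickle=True).item()
a=rect(g,c,.003,.508,.712,-.055,.045); r=blob(a,90,.712,.045); print("grate",r[:3])
b=rect(g,c,.0215,.52,.745,-.28,-.14); 
r2=blob(b,75,.745,-.14); print("tray",r2[:3])
print("rim",unproj(c,[[40,267.5],[390,227]],0).round(4).tolist())
h=max(a.shape[0],b.shape[0]); pad=lambda x:np.pad(x,((0,h-x.shape[0]),(0,4)),constant_values=255)
cv2.imwrite("pics/r1.png",np.hstack([pad(a),pad(r[3]*200),pad(b),pad(r2[3]*200)])[:600])
E
```

```text
grate (array([ 0.6092513 , -0.01518854], dtype=float32), np.float32(-7.5432262), [np.float32(0.06593133), np.float32(0.16249023)])
tray (array([ 0.63100934, -0.21147025], dtype=float32), np.float32(-7.0457683), [np.float32(0.09345184), np.float32(0.18729395)])
rim [[0.4951, 0.2466, 0.0], [0.4949, -0.1842, 0.0]]
```

View pics/r1.png

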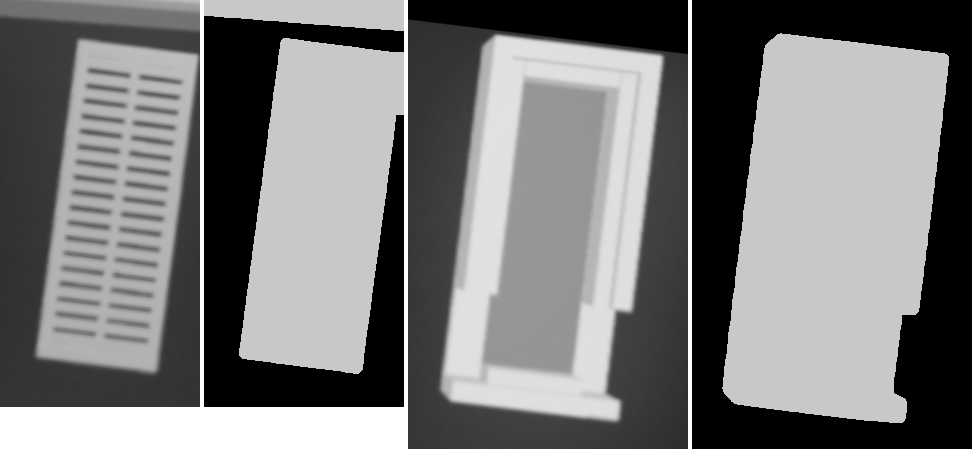

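Refined by corners:
- **Grate:** centre (0.609, -0.014), yaw -7.6°, 160.5×61 mm, near end 34 mm from the rim (sizes agree).
- **Tray:** centre (0.631, -0.215), yaw -6.7°, 183.8×83.5 mm.

Next I go down to press.

Request:
arm_command(rows="1 6.6 -11.3 31 0 0 0;1 6.6 -11.3 31 0 0 0;1 6.6 -11.3 31 0 0 0;1 6.6 -11.3 31 0 0 0;1 6.6 -11.3 31 0 0 0")

```text
time_s: 2.23
position: [0.6093, -0.0135, 0.0696]
tool_rot: [[0.993, -0.115, -0.0], [-0.115, -0.993, 0.0], [-0.0, -0.0, -1.0]]
ft_force: [0.1, -0.2, 0.1]
grip_width: -0.0001
```

Request:
arm_command(rows="1 0 0 16 0 0 0.6;1 0 0 10 0 0 0;1 0 0 10 0 0 0;1 0 0 5 0 0 0;1 0 0 0 0 0 0")

```text
time_s: 2.65
position: [0.609, -0.0143, 0.0299]
tool_rot: [[0.992, -0.128, -0.0], [-0.128, -0.992, 0.0], [-0.0, -0.0, -1.0]]
ft_force: [-0.6, 0.6, 0.5]
grip_width: 0.0002
```

Request:
arm_command(rows="1 0 0 3 0 0 0;1 0 0 2 0 0 0;1 0 0 2 0 0 0;1 0 0 1 0 0 0;1 0 0 0 0 0 0")

```text
time_s: 3.07
position: [0.6091, -0.014, 0.0222]
tool_rot: [[0.992, -0.129, 0.0], [-0.129, -0.992, -0.0], [0.0, 0.0, -1.0]]
ft_force: [0.3, -0.3, -0.4]
grip_width: -0.0003
```

Request:
arm_command(rows="1 0 0 1 0 0 0;1 0 0 0 0 0 0;1 0 0 0.7 0 0 0;1 0 0 0 0 0 0;1 0 0 0 0 0 0")

```text
time_s: 3.48
position: [0.6091, -0.0139, 0.0204]
tool_rot: [[0.992, -0.129, -0.0], [-0.129, -0.992, -0.0], [-0.0, 0.0, -1.0]]
ft_force: [0.1, -0.7, 0.8]
grip_width: 0.0
```

Request:
arm_command(rows="1 0 0 0.4 0 0 0;1 0 0 0 0 0 0;1 0 0 0.2 0 0 0;1 0 0 0 0 0 0;1 0 0 0 0 0 0")

```text
time_s: 3.9
position: [0.6091, -0.0139, 0.0198]
tool_rot: [[0.992, -0.129, -0.0], [-0.129, -0.992, 0.0], [-0.0, -0.0, -1.0]]
ft_force: [-0.0, -0.2, -0.6]
grip_width: -0.0
```

Request:
arm_command(rows="1 0 0 0.3 0 0 0;1 0 0 0 0 0 0;1 0 0 0.2 0 0 0;1 0 0 0 0 0 0;1 0 0 0 0 0 0")

```text
time_s: 4.32
position: [0.6091, -0.0139, 0.0193]
tool_rot: [[0.992, -0.129, -0.0], [-0.129, -0.992, 0.0], [-0.0, -0.0, -1.0]]
ft_force: [-0.3, 0.4, -0.2]
grip_width: -0.0003
```

Request:
arm_command(rows="1 0 0 0.5 0 0 0;1 0 0 0 0 0 0;1 0 0 0 0 0 0")

```text
time_s: 4.57
position: [0.6091, -0.0139, 0.0188]
tool_rot: [[0.992, -0.129, -0.0], [-0.129, -0.992, 0.0], [-0.0, -0.0, -1.0]]
ft_force: [-0.3, -0.1, -0.3]
grip_width: 0.0
```

Request:
arm_command(rows="1 0 0 0.5 0 0 0;1 0 0 0 0 0 0;1 0 0 0 0 0 0")

```text
time_s: 4.82
position: [0.6091, -0.014, 0.0183]
tool_rot: [[0.992, -0.129, -0.0], [-0.129, -0.992, 0.0], [-0.0, -0.0, -1.0]]
ft_force: [0.4, -0.4, -0.1]
grip_width: -0.0
```

Request:
arm_command(rows="1 0 0 0.5 0 0 0;1 0 0 0 0 0 0;1 0 0 0 0 0 0")

```text
time_s: 5.07
position: [0.6091, -0.0139, 0.0178]
tool_rot: [[0.992, -0.129, -0.0], [-0.129, -0.992, -0.0], [-0.0, 0.0, -1.0]]
ft_force: [0.1, 0.4, -0.5]
grip_width: 0.0002
```

Request:
arm_command(rows="1 0 0 0.5 0 0 0;1 0 0 0 0 0 0;1 0 0 0 0 0 0")

```text
time_s: 5.32
position: [0.6091, -0.0139, 0.0173]
tool_rot: [[0.992, -0.129, -0.0], [-0.129, -0.992, 0.0], [-0.0, 0.0, -1.0]]
ft_force: [0.6, 0.0, 0.7]
grip_width: -0.0
```

Request:
arm_command(rows="1 0 0 0.4 0 0 0;1 0 0 0 0 0 0;1 0 0 0 0 0 0")

```text
time_s: 5.57
position: [0.6092, -0.014, 0.0169]
tool_rot: [[0.992, -0.129, 0.0], [-0.129, -0.992, 0.0], [0.0, -0.0, -1.0]]
ft_force: [-0.4, -0.3, 0.4]
grip_width: 0.0003
```

```bash
python3 - <<'E'
from h import *
im,c=shot("wrist","w2"); np.save("w2c.npy",c,allow_pickle=True); s=readout.observe(); print(s['ft_force'],s['position'])
s,cs=shot("scene","s2"); p=proj(cs,[[.609,-.014,.003]])[0]; print(p)
u,v=p.astype(int); cr=cv2.resize(s[v-45:v+35,u-60:u+60,::-1],(560,373),interpolation=cv2.INTER_CUBIC)
cv2.imwrite("pics/m2.png",np.vstack([cr,im[:200,:,::-1]]))
E
```

```text
[ 0.26943169  0.07689789 -0.3365127 ] [ 0.60913036 -0.01393938  0.01691599]
[289.21616623 237.64126005]
```

View pics/m2.png

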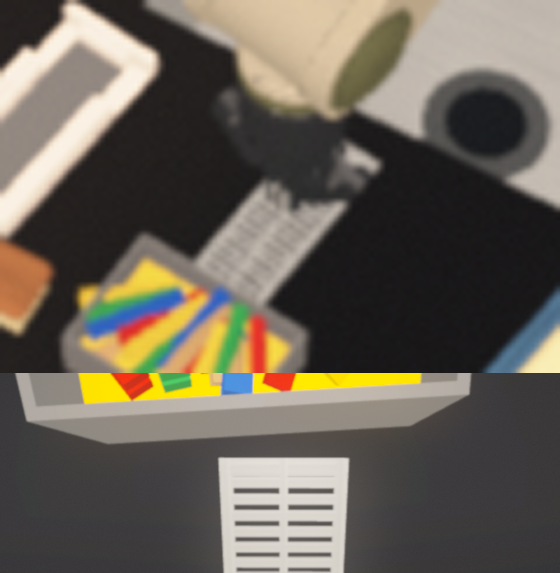

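The finger is over the middle of the grate, square to it and not yet touching. I continue down in 0.5 mm steps.

Request:
arm_command(rows="1 0 0 0.5 0 0 0;1 0 0 0 0 0 0")

```text
time_s: 5.83
position: [0.6091, -0.0139, 0.0164]
tool_rot: [[0.992, -0.129, -0.0], [-0.129, -0.992, 0.0], [-0.0, -0.0, -1.0]]
ft_force: [-1.0, -0.4, 0.2]
grip_width: 0.0002
```

Request:
arm_command(rows="1 0 0 0.5 0 0 0;1 0 0 0 0 0 0")

```text
time_s: 6.0
position: [0.6091, -0.0139, 0.0158]
tool_rot: [[0.992, -0.129, -0.0], [-0.129, -0.992, 0.0], [-0.0, -0.0, -1.0]]
ft_force: [0.4, -0.2, 0.4]
grip_width: 0.0002
```

Request:
arm_command(rows="1 0 0 0.5 0 0 0;1 0 0 0 0 0 0")

```text
time_s: 6.17
position: [0.6091, -0.0139, 0.0153]
tool_rot: [[0.992, -0.129, -0.0], [-0.129, -0.992, 0.0], [-0.0, -0.0, -1.0]]
ft_force: [-0.3, -0.3, -0.2]
grip_width: 0.0
```

Request:
arm_command(rows="1 0 0 0.6 0 0 0;1 0 0 0 0 0 0")

```text
time_s: 6.33
position: [0.6091, -0.0139, 0.0147]
tool_rot: [[0.992, -0.129, -0.0], [-0.129, -0.992, 0.0], [-0.0, -0.0, -1.0]]
ft_force: [-0.6, 0.6, -0.3]
grip_width: 0.0001
```

Request:
arm_command(rows="1 0 0 0.6 0 0 0;1 0 0 0 0 0 0")

```text
time_s: 6.5
position: [0.6091, -0.0139, 0.0141]
tool_rot: [[0.992, -0.129, -0.0], [-0.129, -0.992, 0.0], [-0.0, 0.0, -1.0]]
ft_force: [-0.0, -0.7, 0.1]
grip_width: -0.0
```

Request:
arm_command(rows="1 0 0 0.6 0 0 0;1 0 0 0 0 0 0")

```text
time_s: 6.67
position: [0.6091, -0.014, 0.0135]
tool_rot: [[0.992, -0.129, -0.0], [-0.129, -0.992, 0.0], [-0.0, -0.0, -1.0]]
ft_force: [0.1, 0.7, 0.4]
grip_width: 0.0001
```

```bash
python3 - <<'E'
from h import *
im,c=shot("wrist","w3"); print(proj(c,[[.609,-.014,z] for z in(.003,0,.0135)]).round(1).tolist())
print(proj(c,[[.609+.012,-.014,z] for z in(.003,)]).round(1).tolist())
cv2.imwrite("pics/w3c.png",cv2.resize(im[100:340,150:420,::-1],None,fx=2.4,fy=2.4,interpolation=cv2.INTER_CUBIC))
E
```

```text
[[283.7, 249.1], [283.7, 246.9], [283.6, 257.3]]
[[280.6, 227.2]]
```

View pics/w3c.png

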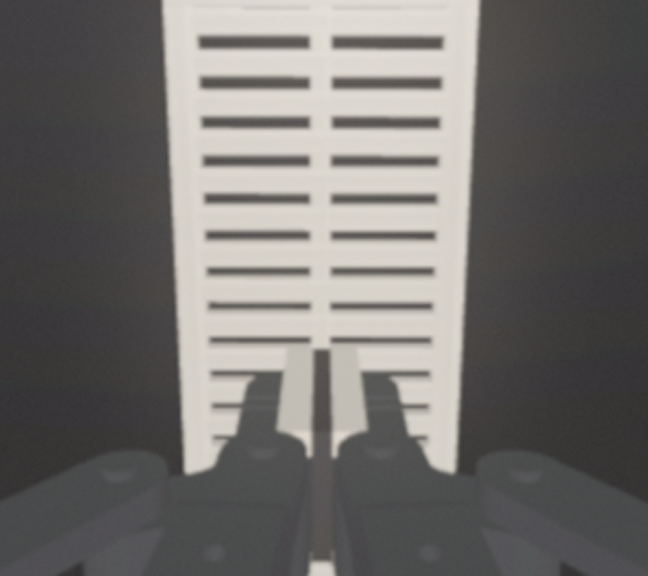

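The crop shows the tips at full-image row ~245, over the grate's middle bar. I check the grate's height with the far corners in picture w2, (219,85) and (348,85), against w1.

```bash
python3 - <<'E'
from h import *
c2=np.load("w2c.npy",allow_pickle=True).item(); c1=np.load("w1c.npy",allow_pickle=True).item()
for z in(-.02,-.01,0,.003,.01):
    a=unproj(c2,[[219,85],[348,85]],z); b=unproj(c1,[[203,73],[259,73]],z)
    print(z,a.round(4).tolist(),np.linalg.norm(a[1]-a[0]).round(4),b.round(4).tolist(),np.linalg.norm(b[1]-b[0]).round(4))
c=eyes.camera_model("wrist"); s=readout.observe(); R=s['tool_rot']
for z in(-20,-5,5,17):
    print(z,[proj(c,s['position']+R@np.array([x,0,z])*1e-3).round(1).tolist() for x in(-5,0,5,11)])
print((-c['view'][:3,:3].T@c['view'][:3,3]).round(4))
E
```

```text
-0.02 [[0.6949, 0.0092, -0.02], [0.686, -0.0583, -0.02]] 0.0681 [[0.694, 0.0094, -0.02], [0.6863, -0.0525, -0.02]] 0.0624
-0.01 [[0.6937, 0.0075, -0.01], [0.6853, -0.0564, -0.01]] 0.0645 [[0.6924, 0.0073, -0.01], [0.6849, -0.0531, -0.01]] 0.0608
0 [[0.6925, 0.0058, 0.0], [0.6846, -0.0545, 0.0]] 0.0608 [[0.6909, 0.0051, 0.0], [0.6836, -0.0537, 0.0]] 0.0592
0.003 [[0.6922, 0.0053, 0.003], [0.6844, -0.0539, 0.003]] 0.0597 [[0.6904, 0.0045, 0.003], [0.6832, -0.0538, 0.003]] 0.0588
0.01 [[0.6913, 0.0041, 0.01], [0.6839, -0.0525, 0.01]] 0.0571 [[0.6894, 0.003, 0.01], [0.6823, -0.0542, 0.01]] 0.0577
-20 [[[283.4, 286.8]], [[283.4, 276.2]], [[283.4, 265.3]], [[283.4, 252.1]]]
-5 [[[283.5, 271.3]], [[283.5, 261.5]], [[283.5, 251.6]], [[283.5, 239.5]]]
5 [[[283.5, 262.4]], [[283.5, 253.2]], [[283.5, 243.8]], [[283.5, 232.3]]]
17 [[[283.6, 253.1]], [[283.6, 244.4]], [[283.6, 235.5]], [[283.6, 224.8]]]
[ 0.673  -0.0226  0.1617]
```

Request:
arm_command(rows="1 0 0 0.6 0 0 0;1 0 0 0 0 0 0")

```text
time_s: 6.88
position: [0.6091, -0.014, 0.0129]
tool_rot: [[0.992, -0.129, -0.0], [-0.129, -0.992, 0.0], [-0.0, -0.0, -1.0]]
ft_force: [0.1, 0.8, 0.8]
grip_width: -0.0002
```

Request:
arm_command(rows="1 0 0 0.6 0 0 0;1 0 0 0 0 0 0")

```text
time_s: 7.05
position: [0.6091, -0.014, 0.0123]
tool_rot: [[0.992, -0.129, -0.0], [-0.129, -0.992, 0.0], [-0.0, -0.0, -1.0]]
ft_force: [0.5, -0.2, 0.1]
grip_width: -0.0
```

Request:
arm_command(rows="1 0 0 0.6 0 0 0;1 0 0 0 0 0 0")

```text
time_s: 7.22
position: [0.6091, -0.0139, 0.0117]
tool_rot: [[0.992, -0.129, -0.0], [-0.129, -0.992, 0.0], [-0.0, -0.0, -1.0]]
ft_force: [0.4, 0.1, 0.0]
grip_width: 0.0002
```

Request:
arm_command(rows="1 0 0 0.6 0 0 0;1 0 0 0 0 0 0")

```text
time_s: 7.38
position: [0.6091, -0.0139, 0.0111]
tool_rot: [[0.992, -0.129, -0.0], [-0.129, -0.992, 0.0], [-0.0, -0.0, -1.0]]
ft_force: [0.2, 0.0, 1.5]
grip_width: -0.0004
```

Request:
arm_command(rows="1 0 0 0.3 0 0 0;1 0 0 0 0 0 0")

```text
time_s: 7.55
position: [0.6091, -0.014, 0.0109]
tool_rot: [[0.992, -0.129, -0.0], [-0.129, -0.992, 0.0], [-0.0, -0.0, -1.0]]
ft_force: [0.1, 0.8, 0.7]
grip_width: 0.0001
```

Request:
arm_command(rows="1 0 0 0.5 0 0 0;1 0 0 0 0 0 0")

```text
time_s: 7.72
position: [0.6091, -0.0139, 0.0104]
tool_rot: [[0.992, -0.129, -0.0], [-0.129, -0.992, 0.0], [-0.0, -0.0, -1.0]]
ft_force: [0.0, 0.1, -0.1]
grip_width: -0.0005
```

Request:
arm_command(rows="1 0 0 0.6 0 0 0;1 0 0 0 0 0 0")

```text
time_s: 7.88
position: [0.6091, -0.0139, 0.0097]
tool_rot: [[0.992, -0.129, -0.0], [-0.129, -0.992, 0.0], [-0.0, -0.0, -1.0]]
ft_force: [0.3, 0.4, -0.3]
grip_width: 0.0001
```

Request:
arm_command(rows="1 0 0 0.6 0 0 0;1 0 0 0 0 0 0")

```text
time_s: 8.05
position: [0.6091, -0.0139, 0.0091]
tool_rot: [[0.992, -0.129, -0.0], [-0.129, -0.992, 0.0], [-0.0, -0.0, -1.0]]
ft_force: [0.1, -0.8, -0.5]
grip_width: -0.0
```

```bash
python3 - <<'E'
from h import *
im,c=shot("wrist","w4"); s,cs=shot("scene","s4"); o=readout.observe(); print(o['ft_force'],o['joint_efforts'].round(2),o['position'],o['wrist_torque'])
P=o['position']; R=o['tool_rot']
for x in(-11,0,11):
  print(x,[(proj(cs,P+R@np.array([x,0,z])*1e-3)[0]-[259,190]).round(1)*8 for z in(-12,0,6,17)])
cr=cv2.resize(s[190:255,259:329,::-1],None,fx=8,fy=8,interpolation=cv2.INTER_CUBIC)
cv2.imwrite("pics/m4.png",cr)
E
```

```text
[-0.01716654  0.54320939  0.19827766] [ -0.   -54.91 -17.09   0.    -0.     0.  ] [ 0.60913808 -0.01396606  0.00922589] [-0.00657166 -0.01882261 -0.03289465]
-11 [array([258.4, 343.2]), array([257.6, 356.8]), array([256.8, 363.2]), array([256., 376.])]
0 [array([243.2, 360.8]), array([242.4, 374.4]), array([241.6, 380.8]), array([240.8, 393.6])]
11 [array([228. , 378.4]), array([227.2, 392. ]), array([226.4, 399.2]), array([225.6, 411.2])]
```

View pics/m4.png

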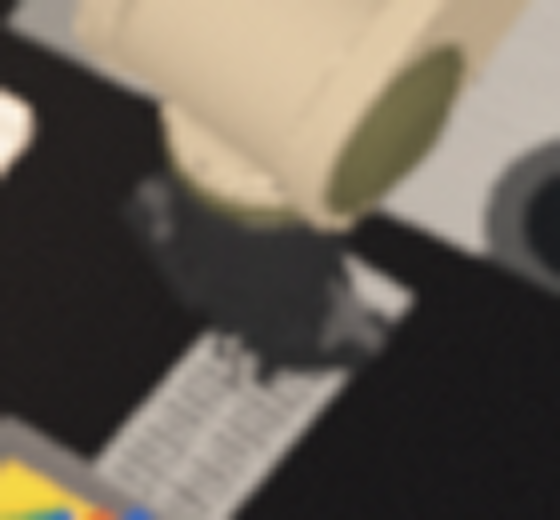

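Request:
arm_command(rows="1 0 0 0.7 0 0 0;1 0 0 0 0 0 0")

```text
time_s: 8.32
position: [0.6091, -0.0139, 0.0084]
tool_rot: [[0.992, -0.129, -0.0], [-0.129, -0.992, 0.0], [-0.0, -0.0, -1.0]]
ft_force: [0.0, -0.6, -0.9]
grip_width: -0.0001
```

Request:
arm_command(rows="1 0 0 0.7 0 0 0;1 0 0 0 0 0 0")

```text
time_s: 8.48
position: [0.6091, -0.0139, 0.0077]
tool_rot: [[0.992, -0.129, -0.0], [-0.129, -0.992, 0.0], [-0.0, -0.0, -1.0]]
ft_force: [0.8, -0.2, 0.0]
grip_width: 0.0002
```

Request:
arm_command(rows="1 0 0 0.7 0 0 0;1 0 0 0 0 0 0")

```text
time_s: 8.65
position: [0.6091, -0.0139, 0.007]
tool_rot: [[0.992, -0.129, -0.0], [-0.129, -0.992, 0.0], [-0.0, -0.0, -1.0]]
ft_force: [-0.6, -0.1, 0.2]
grip_width: -0.0001
```

Request:
arm_command(rows="1 0 0 0.7 0 0 0;1 0 0 0 0 0 0")

```text
time_s: 8.82
position: [0.6091, -0.0139, 0.0063]
tool_rot: [[0.992, -0.129, -0.0], [-0.129, -0.992, 0.0], [-0.0, -0.0, -1.0]]
ft_force: [0.5, -0.3, -0.9]
grip_width: -0.0001
```

Request:
arm_command(rows="1 0 0 1 0 0 0;1 0 0 0 0 0 0")

```text
time_s: 8.98
position: [0.6091, -0.014, 0.0053]
tool_rot: [[0.992, -0.129, -0.0], [-0.129, -0.992, 0.0], [-0.0, -0.0, -1.0]]
ft_force: [0.2, 0.2, 0.7]
grip_width: -0.0
```

Request:
arm_command(rows="1 0 0 1 0 0 0;1 0 0 0 0 0 0")

```text
time_s: 9.15
position: [0.6091, -0.0139, 0.0043]
tool_rot: [[0.992, -0.129, -0.0], [-0.129, -0.992, 0.0], [-0.0, -0.0, -1.0]]
ft_force: [0.4, 0.4, -0.3]
grip_width: 0.0001
```

```bash
python3 - <<'E'
from h import *
im,c=shot("wrist","w5"); o=readout.observe(); print(o['ft_force'],o['joint_efforts'].round(2),o['position'])
cr=cv2.resize(im[190:330,210:360,::-1],None,fx=5,fy=5,interpolation=cv2.INTER_CUBIC)[:600]
cv2.imwrite("pics/w5c.png",cr)
E
```

```text
[-0.75609713 -0.03405805 -1.24772545] [-0.000e+00 -5.501e+01 -1.690e+01  0.000e+00 -1.000e-02  0.000e+00] [ 0.60909219 -0.01393489  0.00431768]
```

View pics/w5c.png

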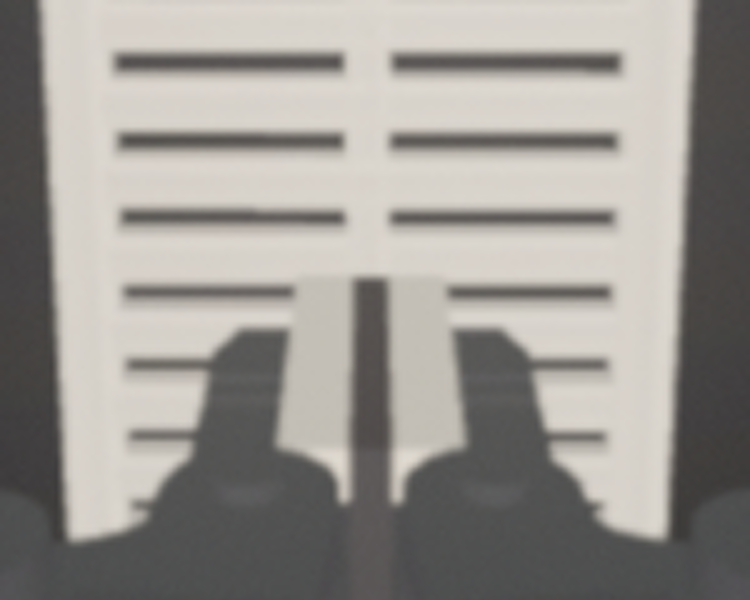

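The tip edge is at full-image row 245.6. With 22 mm wide pads, its ray meets the grate 11 mm ahead of the TCP only after about 13 mm more descent. The tips therefore sit farther back than stated, and contact is expected near TCP z ≈ -0.008.

Request:
arm_command(rows="1 0 0 1 0 0 0;1 0 0 1 0 0 0;1 0 0 0 0 0 0")

```text
time_s: 9.45
position: [0.609, -0.0139, 0.0022]
tool_rot: [[0.992, -0.129, -0.0], [-0.129, -0.992, 0.0], [-0.0, -0.0, -1.0]]
ft_force: [0.5, -0.4, 0.2]
grip_width: 0.0001
```

Request:
arm_command(rows="1 0 0 1 0 0 0;1 0 0 1 0 0 0;1 0 0 0 0 0 0")

```text
time_s: 9.7
position: [0.609, -0.0139, 0.0002]
tool_rot: [[0.992, -0.129, -0.0], [-0.129, -0.992, 0.0], [-0.0, -0.0, -1.0]]
ft_force: [0.0, 0.6, 0.1]
grip_width: -0.0004
```

Request:
arm_command(rows="1 0 0 1 0 0 0;1 0 0 1 0 0 0;1 0 0 0 0 0 0")

```text
time_s: 9.95
position: [0.609, -0.0139, -0.0018]
tool_rot: [[0.992, -0.129, -0.0], [-0.129, -0.992, 0.0], [-0.0, -0.0, -1.0]]
ft_force: [-0.2, 0.3, 0.2]
grip_width: -0.0001
```

Request:
arm_command(rows="1 0 0 1 0 0 0;1 0 0 0 0 0 0")

```text
time_s: 10.12
position: [0.6092, -0.014, -0.0021]
tool_rot: [[0.992, -0.129, 0.0], [-0.129, -0.992, -0.0], [0.0, 0.0, -1.0]]
ft_force: [-1.5, 0.7, 4.2]
grip_width: 0.0001
```

Contact at TCP z = -0.002 with 4 N, so the shut tips are about 5 mm behind the TCP. I add a little press and drag.

Request:
arm_command(rows="1 0 0 0.5 0 0 0;1 -1 0 0 0 0 0;1 -2 0 0 0 0 0;1 -3 0 0 0 0 0;1 -4 0 0 0 0 0")

```text
time_s: 10.53
position: [0.6006, -0.013, -0.0021]
tool_rot: [[0.992, -0.129, 0.004], [-0.129, -0.992, -0.001], [0.004, 0.0, -1.0]]
ft_force: [2.2, -0.1, 6.5]
grip_width: 0.0
```

Request:
arm_command(rows="1 -4 0 0 0 0 0;1 -4 0 0 0 0 0;1 -4 0 0 0 0 0;1 -4 0 0 0 0 0;1 -4 0 0 0 0 0")

```text
time_s: 10.95
position: [0.5805, -0.0104, -0.0021]
tool_rot: [[0.992, -0.129, 0.004], [-0.129, -0.992, -0.001], [0.004, 0.0, -1.0]]
ft_force: [2.7, -0.3, 5.6]
grip_width: -0.0002
```

```bash
cat >> h.py <<'E'
def fargrate(im,c,x0,x1,y0,y1,th=90):
    g=cv2.cvtColor(im,cv2.COLOR_RGB2GRAY); a=rect(g,c,.003,x0,x1,y0,y1); return a
E
python3 - <<'E'
from h import *
im,c=shot("wrist","w6"); o=readout.observe(); print(o['ft_force'],o['position'])
for n in("w5","w6"):
    im=cv2.imread(f"pics/{n}.png",0).astype(float); col=im[80:245,225:260].mean(1); k=80+np.argmax(np.diff(col)[:60]); print(n,k)
print([unproj(c,[[u,k]],.003).round(4).tolist() for u in(230,340)])
r=im[k+12]; d=np.diff(cv2.blur(r[None],(3,1))[0]); print(np.argmax(d[:283]),283+np.argmin(d[283:]))
E
```

```text
[-0.49499249  0.1988854   6.19317144] [ 0.57985193 -0.01026851 -0.00210776]
w5 80
w6 138
[[[0.6398, 0.0048, 0.003]], [[0.6337, -0.0416, 0.003]]]
212 353
```

```bash
cat > far.py <<'E'
from h import *
import sys
im,c=shot("wrist",sys.argv[1]); o=readout.observe(); g=cv2.cvtColor(im,cv2.COLOR_RGB2GRAY)
P=o['position']; R=o['tool_rot']
# metric patch in tool frame around TCP at plane z=.003: v = along tool x (far at top)
def T(x,y): 
    w=P+R[:,0]*x+R[:,1]*y; return [w[0],w[1],.003]
C=np.array([T(.12,-.05),T(.12,.05),T(.02,.05),T(.02,-.05)])
H=cv2.getPerspectiveTransform(proj(c,C).astype(np.float32),np.float32([[0,0],[400,0],[400,400],[0,400]]))
a=cv2.warpPerspective(g,H,(400,400)).astype(float)
m=a>(a[:,150:250].max()+a[:,5:20].mean())/2
for y in(-.024,0.0,.024):
    k=int((y+.05)*4000); col=cv2.blur(m[:,k-6:k+6].mean(1)[:,None],(1,1))[:,0]; v=np.argmax(col>.5); print("far edge tool x at y=%+.3f: %.4f"%(y,.12-v/4000))
for v in(260,330):
    i=np.where(m[v])[0]; print("sides at x=%.3f: %.4f %.4f"%(.12-v/4000,i[0]/4000-.05,i[-1]/4000-.05))
print(P,o['ft_force'])
E
python3 far.py w7
```

```text
far edge tool x at y=-0.024: 0.0800
far edge tool x at y=+0.000: 0.0800
far edge tool x at y=+0.024: 0.0800
sides at x=0.055: -0.0303 0.0302
sides at x=0.037: -0.0303 0.0300
[ 0.57983855 -0.01025367 -0.00213565] [-0.85541632  0.01269796  7.85720005]
```

The grate moves exactly with the finger: its far edge is at tool x = +80 mm, its sides at ±30 mm. I go on another 60 mm.

Request:
arm_command(rows="1 -4 0 0 0 0 0;1 -5 0 0 0 0 0;1 -5 0 0 0 0 0;1 -5 0 0 0 0 0;1 -5 0 0 0 0 0")

```text
time_s: 11.47
position: [0.5567, -0.0073, -0.0022]
tool_rot: [[0.992, -0.129, 0.004], [-0.129, -0.992, -0.001], [0.004, 0.0, -1.0]]
ft_force: [3.1, -0.7, 5.2]
grip_width: -0.0
```

Request:
arm_command(rows="1 -5 0 0 0 0 0;1 -5 0 0 0 0 0;1 -5 0 0 0 0 0;1 -5 0 0 0 0 0;1 -5 0 0 0 0 0")

```text
time_s: 11.88
position: [0.5321, -0.0041, -0.0021]
tool_rot: [[0.992, -0.129, 0.004], [-0.129, -0.992, -0.001], [0.004, 0.0, -1.0]]
ft_force: [3.6, -1.2, 6.5]
grip_width: 0.0001
```

Request:
arm_command(rows="1 -5 0 0 0 0 0;1 -4 0 0 0 0 0;1 -2 0 0 0 0 0;1 0 0 0 0 0 0")

```text
time_s: 12.22
position: [0.5207, -0.0026, -0.0022]
tool_rot: [[0.992, -0.129, 0.003], [-0.129, -0.992, -0.001], [0.003, 0.0, -1.0]]
ft_force: [0.8, -0.1, 8.6]
grip_width: 0.0001
```

```bash
python3 far.py w8
```

```text
far edge tool x at y=-0.024: 0.0807
far edge tool x at y=+0.000: 0.0805
far edge tool x at y=+0.024: 0.0805
sides at x=0.055: -0.0303 0.0302
sides at x=0.037: -0.0303 0.0300
[ 0.52069685 -0.00255474 -0.00215708] [-0.06775216 -0.13852954  7.80048676]
```

Request:
arm_command(rows="1 0 0 -3 0 0 0;1 0 0 -10 0 0 0;1 0 0 -15 0 0 0;1 0 0 -15 0 0 0;0 -15 0 -10 0 0 0")

```text
time_s: 12.68
position: [0.507, -0.0009, 0.0517]
tool_rot: [[0.992, -0.129, 0.004], [-0.129, -0.992, -0.001], [0.004, 0.0, -1.0]]
ft_force: [0.4, 0.7, 0.0]
grip_width: 0.0106
```

Request:
arm_command(rows="0 -15 0 0 0 0 0;0 -15 0 0 0 0 0;0 -13 0 0 0 0 0;0 0 0 0 0 0 0;0 0 0 0 0 0 0")

```text
time_s: 13.1
position: [0.4626, 0.0051, 0.0505]
tool_rot: [[0.992, -0.129, 0.001], [-0.129, -0.992, -0.0], [0.001, 0.0, -1.0]]
ft_force: [0.7, 0.3, 0.1]
grip_width: 0.0724
```

```bash
python3 far.py w9; python3 - <<'E'
from h import *
o=readout.observe(); print(o['grip_width'],o['tool_rot'].round(3).tolist())
im=cv2.imread("pics/w9.png"); cv2.imwrite("pics/w9v.png",im)
E
```

```text
far edge tool x at y=-0.024: 0.1200
far edge tool x at y=+0.000: 0.1200
far edge tool x at y=+0.024: 0.1200
sides at x=0.055: -0.0303 0.0297
sides at x=0.037: -0.0303 0.0498
[0.4631682  0.00498915 0.05037155] [-0.69444867 -0.61041179  0.18019933]
0.07902832563019793 [[0.992, -0.129, 0.001], [-0.129, -0.992, -0.0], [0.001, 0.0, -1.0]]
```

View pics/w9v.png

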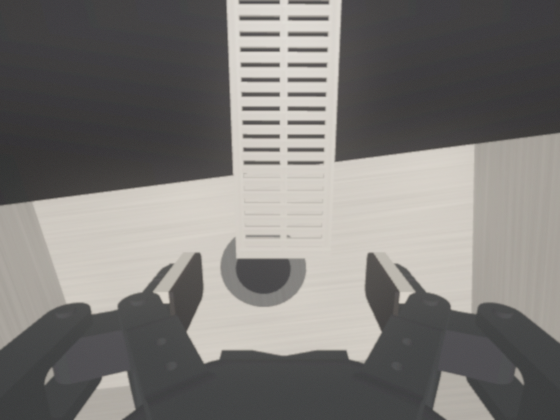

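The picture shows the grate overhanging the sink, with its near end at row 258 and columns 236–332. The open fingers stand clear on both sides at about (190,255) and (378,255). I check the end position and go down.

```bash
python3 - <<'E'
from h import *
c=eyes.camera_model("wrist"); o=readout.observe(); g=cv2.imread("pics/w9.png",0)
W=unproj(c,[[236.5,258.5],[332,258.5],[234,176],[336,160]],.003); print((((W-o['position'])@o['tool_rot'])*1e3).round(1).tolist()); print(unproj(c,[[60,197.5],[500,140.5]],0).round(4).tolist(),W.round(4).tolist())
E
```

```text
[[-21.5, -30.2, 47.3], [-21.5, 31.0, 47.4], [31.8, -29.7, 47.4], [41.3, 31.0, 47.4]]
[[0.4988, 0.1398, 0.0], [0.4986, -0.1286, 0.0]] [[0.4458, 0.0377, 0.003], [0.4379, -0.0229, 0.003], [0.4986, 0.0303, 0.003], [0.5002, -0.0311, 0.003]]
```

Request:
arm_command(rows="0 0 0 15 0 0 0;0 0 0 15 0 0 0;0 0 0 15 0 0 0;0 0 0 10 0 0 0;0 0 0 0 0 0 0")

```text
time_s: 13.57
position: [0.4625, 0.0051, -0.0066]
tool_rot: [[0.992, -0.129, -0.003], [-0.129, -0.992, 0.001], [-0.003, -0.0, -1.0]]
ft_force: [0.1, 0.3, -0.3]
grip_width: 0.0853
```

Request:
arm_command(rows="0 0 0 7 0 0 0;0 0 0 6 0 0 0;0 0 0 0 0 0 0")

```text
time_s: 13.82
position: [0.4624, 0.0051, -0.0187]
tool_rot: [[0.992, -0.129, -0.001], [-0.129, -0.992, 0.0], [-0.001, -0.0, -1.0]]
ft_force: [0.8, 0.3, 0.5]
grip_width: 0.0854
```

Request:
arm_command(rows="1 0 0 0 0 0 0;1 0 0 0 0 0 0;1 0 0 0 0 0 0;1 0 0 0 0 0 0;1 0 0 0 0 0 0", squeeze=60)

```text
time_s: 14.23
position: [0.4627, 0.0051, -0.0177]
tool_rot: [[0.992, -0.129, 0.001], [-0.129, -0.992, -0.0], [0.001, 0.0, -1.0]]
ft_force: [-0.3, 0.1, 3.7]
grip_width: 0.0572
```

Width 57 mm with 3.7 N upward on the tool does not look like a pinch on a 60 mm grate. I look before doing anything else.

```bash
python3 - <<'E'
from h import *
im,c=shot("wrist","w10"); o=readout.observe(); print(o['grip_width'],o['position'],o['ft_force'])
cv2.imwrite("pics/w10v.png",cv2.resize(im[150:390,100:470,::-1],None,fx=2.1,fy=2.1,interpolation=cv2.INTER_CUBIC))
E
```

```text
0.057430739388508734 [ 0.46265278  0.00509322 -0.01773223] [-0.17654297 -0.2758467   4.21158267]
```

View pics/w10v.png

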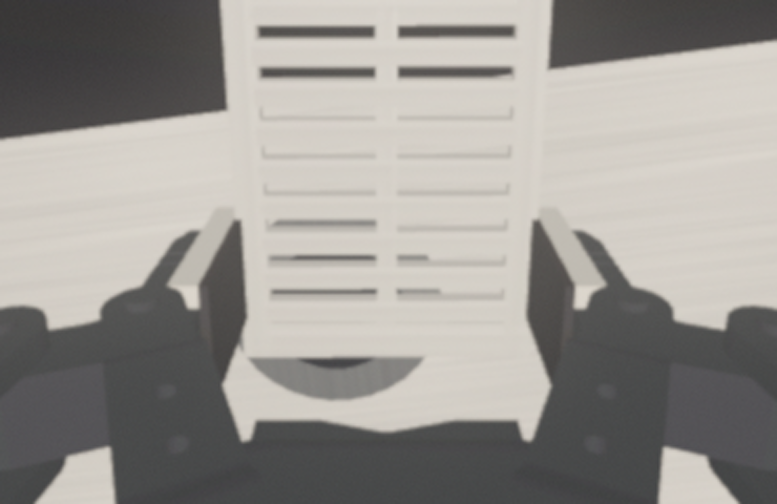

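The picture shows both pads beside the grate's long edges. The pad fronts reach about 6 px past the grate's upper face at (235,210) and (540,210). So it is pinched, with the tips a few mm below it, and the 4 N comes from the pads swinging forward. I lift.

Request:
arm_command(rows="1 0 0 -1 0 0 0;1 0 0 -2 0 0 0;1 0 0 -4 0 0 0;1 0 0 -6 0 0 0;1 0 0 -6 0 0 0", squeeze=80)

```text
time_s: 14.7
position: [0.4621, 0.0052, 0.0013]
tool_rot: [[0.992, -0.129, -0.001], [-0.129, -0.992, 0.0], [-0.001, -0.0, -1.0]]
ft_force: [0.4, 0.2, -1.7]
grip_width: 0.0565
```

Request:
arm_command(rows="1 0 0 -10 0 0 0;1 0 0 -15 0 0 0;1 0 0 -20 0 0 0;1 0 0 -20 0 0 0;1 0 0 -10 0 0 0")

```text
time_s: 15.12
position: [0.4629, 0.0051, 0.0784]
tool_rot: [[0.992, -0.129, 0.003], [-0.129, -0.992, -0.001], [0.003, 0.0, -1.0]]
ft_force: [-0.1, -0.7, -1.9]
grip_width: 0.0566
```

```bash
python3 - <<'E'
from h import *
im,c=shot("wrist","w11"); s,cs=shot("scene","s11"); o=readout.observe(); P=o['position']; R=o['tool_rot']
print(o['grip_width'],P,o['ft_force'],o['wrist_torque'].round(3))
# grate edges rows: fit widths vs row
g=cv2.cvtColor(im,cv2.COLOR_RGB2GRAY)
for r in(20,60,100,140): print(r,g[r,150:420:15].tolist())
for z in(15,25): print(z,[ (proj(cs,P+R@np.array([x,y,z])*1e-3)[0]).round(1).tolist() for x,y in((-21,-30),(-21,30),(139,30),(139,-30))])
E
```

```text
0.05655910680011014 [0.4630943  0.00504002 0.07775761] [ 0.07118087  0.96668495 -2.59857091] [ 0.058  0.173 -0.   ]
20 [64, 64, 66, 70, 205, 206, 207, 209, 208, 209, 209, 209, 207, 205, 201, 71, 69, 66]
60 [61, 63, 67, 71, 201, 80, 82, 85, 86, 206, 85, 86, 84, 82, 201, 72, 67, 64]
100 [60, 60, 63, 68, 199, 109, 112, 106, 107, 204, 108, 104, 103, 111, 203, 70, 65, 62]
140 [57, 59, 63, 68, 199, 189, 189, 191, 191, 202, 191, 191, 176, 187, 198, 73, 72, 70]
15 [[325.3, 200.4], [311.2, 191.7], [284.1, 222.6], [298.5, 232.1]]
25 [[325.1, 202.0], [311.0, 193.3], [284.0, 224.1], [298.4, 233.5]]
```

Held: -2 N load, width steady. Next I estimate the grate's pose in the tool from its edge widths in the wrist image.

```bash
cat > pose.py <<'E'
from h import *
import sys
def pose(im,c,P,R):
    g=cv2.GaussianBlur(cv2.cvtColor(im,cv2.COLOR_RGB2GRAY),(1,5),1).astype(float); out=[]
    for r in range(8,150,4):
        d=np.diff(g[r]); 
        def sub(lo,hi,s):
            k=lo+np.argmax(s*d[lo:hi]); w=np.clip(s*d[k-2:k+3],0,None); return k+.5+(w*np.arange(-2,3)).sum()/w.sum()
        a,b=sub(180,240,1),sub(325,400,-1)
        ray=np.c_[[a,b],[r,r],[1,1]]@np.linalg.inv(c['mtx']).T*[1,-1,-1]
        D=.060/np.linalg.norm(ray[1]-ray[0]); p=(ray*D-c['view'][:3,3])@c['view'][:3,:3]
        q=(p-P)@R*1e3; out.append(np.r_[q.mean(0),q[0,1],q[1,1]])
    return np.array(out)
if __name__=="__main__":
    im,c=shot("wrist",sys.argv[1]); o=readout.observe(); q=pose(im,c,o['position'],o['tool_rot'])
    f=np.polyfit(q[:,0],q[:,2],1); h=np.polyfit(q[:,0],q[:,1],1); print("z=%.1f at x=0, slope %.2f deg; y=%.2f at 0, slope %.2f deg; x %.0f..%.0f, resid %.2f"%(f[1],np.degrees(np.arctan(f[0])),h[1],np.degrees(np.arctan(h[0])),q[:,0].min(),q[:,0].max(),np.std(q[:,2]-np.polyval(f,q[:,0]))))
    print(o['position'],o['tool_rot'].round(4).tolist())
E
python3 pose.py w12
```

```text
z=-21.9 at x=0, slope 1.12 deg; y=0.16 at 0, slope -0.08 deg; x 54..103, resid 0.05
[0.46246908 0.0051481  0.07656925] [[0.9916, -0.129, 0.0015], [-0.129, -0.9916, -0.0004], [0.0016, 0.0002, -1.0]]
```

The grate's top lies at tool z = -21.9 mm (expected about -21), its far end drooping about 1.1°, and it is centred and square. I carry it over to the tray and level it.

Request:
arm_command(rows="1 7 10 0 0 0 0;1 14 20 0 0 0 0;1 14 20 0 0 0 0;1 14 20 0 0 0 0;1 14 20 0 0 0 0")

```text
time_s: 15.68
position: [0.5134, -0.0939, 0.0748]
tool_rot: [[0.992, -0.129, -0.002], [-0.129, -0.992, 0.001], [-0.002, -0.0, -1.0]]
ft_force: [0.6, 0.2, -2.4]
grip_width: 0.0564
```

Request:
arm_command(rows="1 14 20 0 0 0 0;1 14 20 0 0 0 0;1 14 20 0 0 0 0;1 14 20 0 0 0 0;1 10 14 0 0 0 0")

```text
time_s: 16.1
position: [0.5669, -0.1966, 0.0744]
tool_rot: [[0.991, -0.13, -0.001], [-0.13, -0.991, 0.0], [-0.002, -0.0, -1.0]]
ft_force: [1.0, -0.1, -1.7]
grip_width: 0.0564
```

Request:
arm_command(rows="1 6 10 0 0 0 -0.7;1 2 4 0 0 0.6 0;1 0 0 0 0 0.5 0;1 0 0 0 0 0 0;1 0 0 0 0 0 0")

```text
time_s: 16.52
position: [0.5721, -0.2079, 0.0759]
tool_rot: [[0.993, -0.116, 0.018], [-0.116, -0.993, -0.002], [0.018, -0.001, -1.0]]
ft_force: [0.6, 0.4, -1.4]
grip_width: 0.0563
```

```bash
python3 pose.py w13; python3 - <<'E'
from h import *
o=readout.observe(); print(o['ft_force'],o['grip_width'])
g=cv2.imread("pics/w13.png",0)
for r in (100,180,230,290): print(r,g[r,140:440:12].tolist())
E
```

```text
z=-20.5 at x=0, slope 1.22 deg; y=0.11 at 0, slope -0.07 deg; x 54..102, resid 0.06
[ 0.57232159 -0.20794145  0.07599046] [[0.9931, -0.1162, 0.0186], [-0.1162, -0.9932, -0.0018], [0.0187, -0.0003, -0.9998]]
[ 0.47043829 -0.19210183 -1.96392151] 0.05649288890613598
100 [45, 44, 49, 53, 59, 65, 196, 229, 230, 170, 171, 171, 202, 172, 172, 184, 233, 232, 198, 71, 64, 58, 53, 54, 53]
180 [43, 45, 46, 52, 56, 62, 196, 194, 211, 188, 188, 185, 198, 185, 185, 201, 218, 190, 199, 65, 60, 54, 50, 47, 45]
230 [43, 46, 46, 50, 55, 59, 190, 191, 191, 192, 192, 193, 193, 194, 193, 193, 193, 193, 183, 62, 57, 51, 49, 46, 44]
290 [44, 45, 65, 67, 128, 73, 66, 194, 152, 152, 153, 153, 193, 155, 155, 155, 155, 193, 65, 75, 109, 66, 66, 47, 44]
```

Request:
arm_command(rows="1 -0.5 0 12 0 0.15 0;1 0 0 16 0 0 0;1 0 0 16 0 0 0;1 0 0 12 0 0 0;1 0 0 8 0 0 0")

```text
time_s: 16.98
position: [0.5731, -0.208, 0.0108]
tool_rot: [[0.993, -0.116, 0.02], [-0.116, -0.993, -0.002], [0.02, -0.001, -1.0]]
ft_force: [-0.7, 1.1, -2.0]
grip_width: 0.0567
```

```bash
python3 pose.py w14; python3 - <<'E'
from h import *
o=readout.observe(); print(o['ft_force'],o['position'],o['grip_width']); c=eyes.camera_model("wrist")
s,cs=shot("scene","s14"); t,ct=shot("top","t14")
im=cv2.imread("pics/w14.png")
P=o['position'];R=o['tool_rot']; ctr=P+R@np.array([58.5,.15,-17.5])*1e-3; print("grate ctr",ctr.round(4))
u,v=proj(cs,[[.63,-.215,.02]])[0].astype(int); cr=cv2.resize(s[v-40:v+40,u-50:u+50,::-1],(525,420),interpolation=cv2.INTER_CUBIC)
w=cv2.resize(im[0:420,130:430],None,fx=1,fy=1)
cv2.imwrite("pics/m14.png",np.hstack([w,cr[:,:500]]))
E
```

```text
z=-65.2 at x=0, slope 23.00 deg; y=-4.53 at 0, slope 7.24 deg; x 57..100, resid 7.14
[ 0.57269051 -0.20789334  0.0098164 ] [[0.993, -0.1163, 0.0189], [-0.1163, -0.9932, -0.0008], [0.0188, -0.0014, -0.9998]]
[-0.65604495  0.8866741  -3.47789038] [ 0.57269051 -0.20789334  0.0098164 ] 0.05684459618565349
grate ctr [ 0.6304 -0.2148  0.0284]
```

View pics/m14.png

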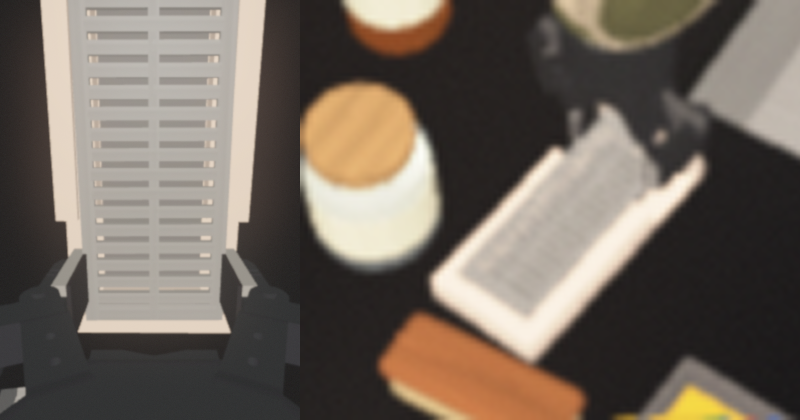

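The last view shows the grate squarely over the tray, with its edges inside the walls: left wall columns 40–80, right 225–265, and the end wall at row 318–332, just beyond the grate's end at row 318. I check the numbers from the edges.

```bash
python3 - <<'E'
from h import *
c=eyes.camera_model("wrist"); o=readout.observe(); P=o['position'];R=o['tool_rot']
g=cv2.GaussianBlur(cv2.imread("pics/w14.png",0),(3,3),0).astype(float)
T=lambda uv,z:((unproj(c,uv,z)-P)@R*1e3).round(1)
for r in(20,60,100,140,180,210):
    d=np.diff(g[r]); a=150+np.argmax(d[150:200]); b=370+np.argmin(d[370:410])
    q=T([[a+.5,r],[b+.5,r]],.0215); print("walls",r,a,b,q[0,:2],q[1,:2],"mid",(q[0,1]+q[1,1])/2)
for u in(225,250,285,320,340):
    col=g[300:345,u]; print(u,col[::2].astype(int).tolist())
for r in (318,332): print(r,"z rim",T([[285,r]],.0215)[0],"z grate top",T([[285,r]],.0284+.003)[0])
E
```

```text
walls 20 171 393 [101.4 -42.8] [101.3  42.3] mid -0.25
walls 60 173 390 [ 87.1 -43.2] [87.  42.2] mid -0.5
walls 100 176 387 [ 72.1 -43.2] [72.  42.1] mid -0.5500000000000007
walls 140 179 384 [ 56.2 -43.2] [56.2 42.1] mid -0.5500000000000007
walls 180 182 381 [ 39.5 -43.2] [39.4 42. ] mid -0.6000000000000014
walls 210 184 379 [ 26.2 -43.3] [26.2 42. ] mid -0.6499999999999986
225 [169, 169, 169, 169, 169, 169, 168, 168, 168, 170, 191, 211, 213, 213, 213, 210, 150, 58, 46, 45, 45, 43, 43]
250 [168, 166, 166, 171, 171, 169, 167, 168, 168, 169, 195, 212, 214, 214, 213, 211, 151, 62, 48, 48, 47, 46, 46]
285 [169, 169, 169, 170, 170, 170, 169, 169, 169, 171, 196, 213, 214, 214, 214, 211, 162, 69, 50, 48, 48, 47, 47]
320 [169, 168, 168, 172, 172, 169, 169, 169, 169, 171, 196, 212, 214, 214, 214, 212, 176, 77, 48, 47, 46, 46, 45]
340 [170, 169, 168, 171, 170, 168, 168, 169, 169, 170, 195, 213, 214, 213, 214, 212, 175, 76, 46, 45, 44, 43, 43]
318 z rim [-26.8   0.7 -10.1] z grate top [-20.3   0.7 -19.9]
332 z rim [-34.3   0.7 -10.3] z grate top [-27.3   0.7 -20.1]
```

Small corrections of -0.8 mm in x and -0.5 mm in y, then down slowly.

Request:
arm_command(rows="1 -0.8 -0.5 0 0 0 0;1 0 0 2 0 0 0;1 0 0 2 0 0 0;1 0 0 2 0 0 0;1 0 0 0 0 0 0")

```text
time_s: 17.55
position: [0.5728, -0.2083, 0.0057]
tool_rot: [[0.993, -0.117, 0.021], [-0.117, -0.993, -0.002], [0.022, -0.0, -1.0]]
ft_force: [-0.7, -0.3, -2.5]
grip_width: 0.0568
```

Request:
arm_command(rows="1 0 0 1.5 0 0 0;1 0 0 1 0 0 0;1 0 0 0 0 0 0;1 0 0 0 0 0 0")

```text
time_s: 17.88
position: [0.573, -0.2084, 0.0034]
tool_rot: [[0.993, -0.117, 0.022], [-0.117, -0.993, -0.003], [0.022, -0.0, -1.0]]
ft_force: [0.3, -0.2, -2.0]
grip_width: 0.0565
```

Request:
arm_command(rows="1 0 0 1.5 0 0 0;1 0 0 1 0 0 0;1 0 0 0 0 0 0")

```text
time_s: 18.13
position: [0.5732, -0.2084, 0.0013]
tool_rot: [[0.993, -0.117, 0.022], [-0.117, -0.993, -0.003], [0.022, 0.0, -1.0]]
ft_force: [-1.6, 0.9, 3.5]
grip_width: 0.0567
```

Request:
arm_command(rows="1 0 0 0.8 0 0 0;1 0 0 0 0 0 0;1 0 0 0 0 0 0")

```text
time_s: 18.38
position: [0.5732, -0.2085, 0.0012]
tool_rot: [[0.993, -0.117, 0.022], [-0.117, -0.993, -0.003], [0.023, 0.0, -1.0]]
ft_force: [-3.0, 1.2, 9.8]
grip_width: 0.0565
```

Contact, 10 N. Before letting go I check by numbers how it lies: grate height and tilt from the edge widths (wall to grate contrast), compared with the rim.

```bash
cat > seat.py <<'E'
from h import *
import sys
n=sys.argv[1]; im,c=shot("wrist",n); o=readout.observe(); P=o['position'];R=o['tool_rot']
print(P,o['ft_force'].round(1))
g=cv2.GaussianBlur(cv2.cvtColor(im,cv2.COLOR_RGB2GRAY),(1,5),1).astype(float); out=[]
for r in range(8,215,6):
    d=np.diff(g[r])
    def sub(lo,hi,s):
        k=lo+np.argmax(s*d[lo:hi]); w=np.clip(s*d[k-2:k+3],0,None); return k+.5+(w*np.arange(-2,3)).sum()/w.sum()
    # nearest strong edge to the expected grate side
    e=[proj(c,P+R@np.array([X,y,-20.5])*1e-3)[0] for X in (30,) for y in(-30,30)]
    a,b=sub(193,226,-1),sub(344,376,1)
    ray=np.c_[[a,b],[r,r],[1,1]]@np.linalg.inv(c['mtx']).T*[1,-1,-1]
    D=.060/np.linalg.norm(ray[1]-ray[0]); p=(ray*D-c['view'][:3,3])@c['view'][:3,:3]; out.append(np.r_[p.mean(0)*1e3,a,b,r])
q=np.array(out); print(q[::5].round(1).tolist())
x,z=q[:,0],q[:,2]; k=np.abs(z-np.median(z))<4; f=np.polyfit(x[k],z[k],1); k&=np.abs(z-np.polyval(f,x))<.8; f=np.polyfit(x[k],z[k],1)
print("grate top z near %.1f mid %.1f far %.1f  n=%d"%(*np.polyval(f,[551.5,631,710]),k.sum()))
for r in(40,140,210): print(r,g[r,165:232:3].astype(int).tolist(),g[r,340:405:3].astype(int).tolist())
E
python3 seat.py w15
```

```text
[ 0.57318859 -0.20845765  0.00123414] [-3.8  1.1  9.2]
[[673.1, -221.2, 25.4, 198.0, 373.9, 8.0], [664.9, -219.2, 21.1, 199.8, 366.5, 38.0], [654.2, -218.9, 25.1, 201.4, 370.1, 68.0], [644.1, -215.0, 28.6, 193.2, 363.2, 98.0], [633.7, -215.5, 20.9, 204.9, 361.6, 128.0], [622.6, -215.1, 24.7, 206.5, 364.6, 158.0], [612.7, -212.1, 32.1, 198.5, 362.8, 188.0]]Traceback (most recent call last):
  File "seat.py", line 16, in <module>
    x,z=q[:,0],q[:,2]; k=np.abs(z-np.median(z))<4; f=np.polyfit(x[k],z[k],1); k&=np.abs(z-np.polyval(f,x))<.8; f=np.polyfit(x[k],z[k],1)
                                                                                                                 ~~~~~~~~~~^^^^^^^^^^^^^
    raise TypeError("expected non-empty vector for x")
TypeError: expected non-empty vector for x
```

```bash
python3 - <<'E'
s=open('seat.py').read()
s=s.replace("sub(193,226,-1),sub(344,376,1)","sub(int(200.2-2+(r-8)*.056)-2,int(200.2-2+(r-8)*.056)+4,-1),sub(int(368.1-(r-8)*.054)-3,int(368.1-(r-8)*.054)+3,1)")
open('seat.py','w').write(s)
E
python3 seat.py w16
```

```text
[ 0.57322709 -0.20847621  0.00126898] [-2.8  0.6  9. ]
[[674.5, -220.3, 21.2, 198.0, 368.1, 8.0], [664.9, -219.2, 21.0, 199.8, 366.5, 38.0], [654.9, -218.0, 21.1, 201.4, 364.9, 68.0], [644.5, -216.8, 21.1, 203.1, 363.2, 98.0], [633.7, -215.6, 20.9, 204.9, 361.6, 128.0], [622.3, -214.2, 20.9, 206.6, 360.0, 158.0], [610.5, -212.8, 20.7, 208.3, 358.3, 188.0]]
grate top z near 20.5 mid 20.9 far 21.4  n=35
40 [212, 216, 216, 216, 216, 216, 216, 217, 213, 184, 217, 217, 179, 177, 175, 177, 182, 178, 179, 180, 175, 175, 175] [180, 183, 182, 181, 179, 177, 176, 178, 180, 207, 187, 216, 217, 216, 216, 216, 216, 216, 215, 208, 69, 58]
140 [60, 62, 160, 215, 216, 216, 216, 216, 216, 216, 211, 195, 216, 215, 177, 176, 175, 177, 179, 171, 178, 168, 168] [176, 182, 173, 176, 175, 174, 178, 191, 189, 215, 216, 216, 216, 216, 216, 216, 215, 124, 64, 63, 61, 60]
210 [55, 57, 58, 60, 196, 214, 214, 214, 214, 214, 215, 215, 184, 214, 215, 185, 173, 172, 173, 175, 172, 171, 171] [171, 172, 173, 172, 171, 175, 200, 196, 215, 215, 214, 215, 214, 214, 214, 155, 60, 60, 58, 57, 56, 54]
```

The grate's top is at 20.9 mm in the middle and 20.5–21.4 mm at the ends, against 21 mm expected: it lies flush. I relieve the press and let go.

Request:
arm_command(rows="1 0 0 -0.7 0 0 0;1 0 0 0 0 0 0;0.1 0 0 0 0 0 0;0.1 0 0 0 0 0 0;0.1 0 0 0 0 0 0", squeeze=20)

```text
time_s: 18.9
position: [0.5732, -0.2085, 0.0006]
tool_rot: [[0.993, -0.117, 0.022], [-0.117, -0.993, -0.003], [0.022, 0.0, -1.0]]
ft_force: [-0.4, 0.6, -0.4]
grip_width: 0.0766
```

Request:
arm_command(rows="0.1 0 0 0 0 0 0;0.1 0 0 0 0 0 0;0.1 0 0 0 0 0 0;0.1 0 0 0 0 0 0")

```text
time_s: 19.23
position: [0.5731, -0.2084, 0.0007]
tool_rot: [[0.993, -0.117, 0.022], [-0.117, -0.993, -0.003], [0.022, -0.0, -1.0]]
ft_force: [-0.1, -0.3, -0.8]
grip_width: 0.0768
```

```bash
python3 seat.py w17; python3 -c "
from rig import readout;print(readout.observe()['grip_width'])"
```

```text
[ 0.57311264 -0.20840436  0.00077753] [ 0.1 -0.   1.6]
[[674.3, -220.3, 21.1, 197.9, 368.6, 8.0], [664.7, -219.2, 21.0, 199.5, 366.9, 38.0], [654.7, -218.1, 21.0, 201.3, 365.4, 68.0], [644.4, -216.8, 20.9, 203.0, 363.7, 98.0], [633.6, -215.5, 20.9, 204.6, 362.0, 128.0], [622.3, -214.2, 21.0, 206.3, 360.5, 158.0], [610.5, -212.8, 20.9, 208.0, 358.8, 188.0]]
grate top z near 20.5 mid 20.9 far 21.3  n=35
40 [213, 216, 216, 216, 216, 216, 216, 216, 212, 191, 217, 216, 177, 177, 175, 177, 181, 177, 181, 181, 177, 177, 177] [180, 184, 182, 181, 177, 178, 176, 177, 180, 198, 195, 211, 217, 217, 216, 216, 216, 215, 216, 215, 94, 59]
140 [61, 62, 191, 215, 215, 216, 216, 216, 216, 216, 209, 199, 216, 214, 176, 175, 175, 177, 177, 170, 178, 169, 168] [176, 182, 172, 176, 175, 174, 177, 185, 192, 212, 216, 216, 216, 216, 216, 216, 215, 161, 64, 63, 62, 60]
210 [56, 57, 58, 62, 201, 214, 214, 214, 214, 214, 215, 215, 184, 215, 215, 183, 173, 172, 173, 173, 172, 172, 171] [172, 172, 173, 173, 172, 175, 193, 188, 215, 215, 214, 214, 215, 214, 214, 178, 63, 61, 60, 59, 57, 56]
0.07689437057649572
```

Request:
arm_command(rows="0.1 0 0 -5 0 0 0;0.1 0 0 -10 0 0 0;0.1 0 0 -20 0 0 0;0.1 0 0 -30 0 0 0;0.1 0 0 -35 0 0 0")

```text
time_s: 19.7
position: [0.5702, -0.2078, 0.1017]
tool_rot: [[0.993, -0.117, 0.02], [-0.117, -0.993, -0.001], [0.02, -0.001, -1.0]]
ft_force: [0.3, 0.3, 1.1]
grip_width: 0.0772
```

Request:
arm_command(rows="0.1 0 0 -30 0 0 0;0.1 0 0 -30 0 0 0;0.1 0 0 -20 0 0 0;0.1 0 0 0 0 0 0;0.1 0 0 0 0 0 0")

```text
time_s: 20.12
position: [0.5694, -0.208, 0.1825]
tool_rot: [[0.993, -0.117, 0.024], [-0.117, -0.993, -0.004], [0.025, 0.001, -1.0]]
ft_force: [-0.0, 0.2, -0.7]
grip_width: 0.0772
```

```bash
python3 - <<'E'
from h import *
im,c=shot("wrist","w18"); o=readout.observe(); print(o['position'],o['ft_force'].round(1),o['time_s'])
t=np.radians(-6.7); ux=np.array([np.cos(t),np.sin(t)]); uy=np.array([-ux[1],ux[0]]); C=np.array([.631,-.2152])
K=[(.1,.05),(.1,-.05),(-.1,-.05),(-.1,.05)]
W=np.array([[*(C+ux*a+uy*b),.021] for a,b in K]); H=cv2.getPerspectiveTransform(proj(c,W).astype(np.float32),np.float32([[0,0],[400,0],[400,800],[0,800]]))
a=cv2.warpPerspective(cv2.cvtColor(im,cv2.COLOR_RGB2GRAY),H,(400,800)).astype(float)  # 4px/mm, tray frame
for x in(60,20,-20): 
    r=a[int((.1-x/1e3)*4000)-10:][:20].mean(0); print("y-profile x=%d (y from 50 to -50, 2mm)"%x,r[::8].astype(int).tolist())
print("x-profile 100..60",a[0:160:4,180:190].mean(1).astype(int).tolist()); print("x-profile -60..-100",a[640:800:4,180:190].mean(1).astype(int).tolist())
E
```

```text
[ 0.56889447 -0.20778831  0.18100063] [ 0.1  0.2 -0.4] 20.1667
y-profile x=60 (y from 50 to -50, 2mm) [63, 65, 66, 104, 225, 238, 238, 238, 233, 236, 217, 201, 203, 199, 190, 189, 190, 189, 190, 190, 190, 190, 191, 191, 198, 203, 198, 191, 191, 192, 192, 191, 192, 191, 192, 191, 196, 201, 201, 204, 224, 234, 238, 239, 238, 235, 144, 76, 74, 74]
y-profile x=20 (y from 50 to -50, 2mm) [69, 71, 72, 127, 232, 237, 238, 238, 232, 237, 216, 199, 201, 191, 183, 185, 185, 185, 185, 185, 185, 185, 186, 186, 193, 199, 193, 186, 186, 186, 186, 186, 186, 185, 186, 185, 199, 200, 199, 201, 221, 232, 238, 238, 238, 230, 120, 77, 76, 75]
y-profile x=-20 (y from 50 to -50, 2mm) [69, 70, 71, 143, 230, 236, 236, 236, 230, 235, 216, 197, 196, 188, 181, 181, 182, 183, 183, 183, 183, 183, 183, 183, 191, 196, 190, 182, 182, 182, 182, 182, 181, 182, 182, 182, 197, 198, 196, 197, 218, 231, 236, 236, 236, 220, 116, 71, 71, 69]
x-profile 100..60 [56, 56, 57, 57, 58, 59, 63, 123, 206, 234, 238, 238, 239, 238, 238, 238, 238, 230, 223, 229, 217, 207, 206, 203, 203, 203, 203, 201, 199, 203, 203, 203, 200, 184, 173, 181, 199, 204, 203, 203]
x-profile -60..-100 [189, 190, 191, 187, 178, 168, 172, 184, 190, 190, 190, 189, 188, 191, 192, 191, 190, 190, 192, 200, 215, 225, 224, 225, 231, 234, 234, 234, 234, 234, 233, 225, 196, 140, 85, 70, 70, 69, 69, 69]
```

The grate lies at y ≈ ±30 and x ≈ -80 to +80 in the tray frame, inside the 65×165 mm opening. The robot is clear, so I hand in.

```bash
python3 - <<'E'
from h import *
from rig import env
im,c=shot("scene","s20"); b=cv2.imread("pics/scene0.png"); d=cv2.absdiff(im[:,:,::-1],b).max(2)
for n,(u,v) in dict(amber=(203,165),jar=(199,208),brush=(220,248),bin=(269,267),cup=(323,303),soap=(352,271),green=(399,290),soft=(423,265)).items(): print(n,int(np.median(d[v-8:v+8,u-8:u+8])))
print(env.close_job())
E
```

```text
amber 1
jar 1
brush 1
bin 1
cup 1
soap 1
green 1
soft 1
the job is handed in; nothing more can be done
None
```

The grate is lying flush in the small tray, with its pinched end at the cut-away end. It was released, the arm moved clear, and I handed the job in at about 20 s.

**What I did:** I pressed the grate with shut fingertips and dragged it out flat until about 55 mm overhung the rim. I then pinched it by its long sides, lifted it, levelled it and lowered it into the tray still gripped before letting go.

**Last checks:**
- **Seating:** the grate's top measured 20.9 mm at the middle and 20.5–21.3 mm at the ends, against 21 mm for flush. It sits inside the opening with roughly 2 mm of play all round.
- **Forces:** readings while pressing on the stone ran about 4–9 N. Setting down peaked at about 10 N.
- **Surroundings:** the bottles, jar, brush, cup, peg bin and soap dish look unchanged in the scene picture.

**What disagreed:**
- **Fingertip length:** the shut fingertips touched about 22 mm later than the stated 17 mm ahead of the TCP implies. I worked from the measured contact instead.
- **Gripper width:** it read about 57 mm while holding the 60 mm wide grate. The wrist picture and the measured load both showed a proper pinch.

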